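Find the high spot of a coffee mill's hand wheel on the truing stand

ROBOT

A 6-joint arm with a two-finger parallel gripper is mounted at the origin on the work surface. World frame = base frame: x ahead of the robot, y to its left, z up, the work surface at z = 0. Lengths are in mm, angles in rad, forces in N, time in s.
With the tool pointing down it reaches from about 275 to 750 mm from the base axis. Payload 10.2 kg.
Tool frame: the origin (TCP) lies at the very end of the fingers, on their centre line; the grasp point (between the pads) lies env.grasp_offset behind it (env.grasp_offset is the distance from the TCP to the grasp point, in mm); z points along the fingers, y is the direction in which the jaws open and shut (so a half turn about z gives the same grasp; the last joint's range is limited). The gripper opens to 85 mm and grips with 20 to 120 N. Pads are 22 mm wide; open, the fingers measure 114 mm over their backs; the gripper's body (76 mm by 85 mm) begins 54 mm behind the grasp point. The pads swing forward as they close: fully open they stand 13 mm farther back than shut.
Start: joints at [-0.223, 0.313, 1.498, -0, 1.331, -0.223], TCP at [525.006, -0.013, 209.794] pointing down, gripper open.
Joint ranges: [-2.94, 2.94], [-0.97, 2.17], [0.19, 2.56], [-1.23, 4.37], [0.02, 3.11], [-2.88, 2.88]. Speed limits (rad/s): [2.39, 2.39, 3.01, 3.14, 3.14, 3.14].

INTERFACE

Orientations are given as a unit quaternion [w, x, y, z].
In Python, from cell import env gives the robot as it stands. The module is installed in compiled form; this text tells all that it offers.
- The arm moves only by the tool carry_out, never from a script. Its argument "deltas" is a list of rows, each an object with "linear": the shift along the tool's x, y, z in mm, a list of three; "delta_rot": the turn, a rotation vector about the tool's x, y, z in degrees, a list of three; "jaw": the opening in per cent of the stroke, from 0 (shut) to 100 (fully open). A call has 1 to 12 rows; each row shifts and turns the pose as measured when the row begins, along the tool's axes as they then stand; what a row does not reach is not made up. A row lasts 1/12 s, in which the tool goes at most 41.7 mm and 7.16 degrees, less where a joint would pass 70% of its speed; a pose out of reach is approached as far as the arm can. A call with a gripper value outside its range is refused whole. The fingers move at their own pace and stop on an object; "grip_force" is the grip in N (left out, the last holds). Time passes only in rows, so rows that do not move let the fingers close. It gives the time, the measured TCP pose, the force and the opening at its end, in the units of the state.
- env.get_state(): the state, without advancing time (a new reading comes with each control period).
- env.get_image(name): name is "scene" or "side" or "wrist"; returns a dict with "frame" (384x512x3 uint8, red, green, blue), "intrinsics" (3x3 intrinsics, pixels), "extrinsics" (4x4, takes a point from world to camera coordinates). Camera axes: x right, y up, looking along -z (the intrinsics and any distortion apply to the point x, -y, -z); pixel columns grow to the right and rows downward; lengths in mm; the calibration is good to about 2 mm. A picture is of the moment at which its call begins. There is no depth.
- env.job_done(): hands the job in, once; it reports no verdict.
Trained networks look in the newest picture that a camera, given by its name, has taken for a name from the list of things; names that differ only in an ending like _2 or _b are one class to them, and where a whole thing is asked for, a point or a joint stands for the part that bears it (a point fixed in the world has none). Each returns a list of dicts, best first, with "p" (0 to 1); they miss things now and then, are a little off and sometimes report something else, mostly with a low value. They report only what shows in the picture. A call takes as long as a camera call.
- env.recognise(camera, target): "point" ([x, y, z] in mm, in world coordinates, good to about 4 mm: the middle of the surface that is visible of it).
- env.masks_of(camera, target): "region" (384x512 bool, what is visible of it).
The state is a dict: "time": time; "q": joint angles; "joint_velocities": joint speeds; "joint_efforts": joint torques, N m; "position": TCP position; "eef_rot": TCP orientation; "ft_force": force on the tool from outside, world axes, zero at the start; "wrist_torque": the same for the moment, N m; "width": finger opening in mm.
Only numpy, scipy, OpenCV 4.12 (cv2) and the standard library are available. Lean on these libraries where they do the work, as an engineer would, in place of code of your own. Each camera call takes 0.05 s, during which the arm holds its last target. There are 200 camera calls.

TASK

The coffee mill's hand wheel has had a knock and lies on the truing stand. Gently swing the pointer arm in until it rests against its stop, then turn the wheel slowly by its knob and feel where the rim rubs hardest on the pointer (there is a lesser hump too): leave the wheel standing still with the top of that high spot at the pointer. Let go, and leave the other things on the bench alone.

Things in the scene. Friction and masses are not known exactly. Their poses are not given: they have to be found in the camera images.
- truing_stand: Truing stand fixed to the bench: dark iron base plate 110 x 340 x 16 mm, upright spindle near one end, pointer post 215 mm from it near the other. Origin on the bench under the spindle axis; y axis level from the post to the spindle.
- spindle_top (a point): Centre of the top of the stand's fixed upright spindle, 116 mm above the bench, on the axis the wheel turns about, either way, without end. The wheel lies flat: cast aluminium rim of 110 mm radius, 22 mm wide (75 to 97 mm above the bench), five spokes, hub of 24 mm radius, 100 mm high. With no hump at the pointer it turns with 1 to 2 N at the knob, and it stays where it is left.
- pointer_home (a point): Fixed point of the stand where the front of the pointer's tip stands when the arm is home, 86 mm up, 1 mm off the true rim. The rim has two proud places across its width, rounded humps: the high spot stands 4.5 mm proud and rubs the pointer over some 0.24 rad either side of its crest, the lesser one 2.0 mm and 0.13 rad. Where they are from the knob differs every time and is not told.
- knob_mid (a point): Middle of the wheel's knob: upright wooden grip, 25 mm in diameter, 60 mm tall, from 98 to 158 mm above the bench. This point is 130 mm up on its axis, 75 mm from the spindle axis. The grip spins freely on its pin, so the hand need not turn while leading it round in a circle.
- knob: The knob as a body, origin on its axis 98 mm above the bench. With the pointer home, a hump rubs on it in passing and is felt here as drag against the hand, either way round, while the wheel moves: some 8 to 10 N more at the high spot, 3 to 4 N at the lesser hump. It is hardest at the crest (or just before it) and much the same from either side, so the crest lies midway between equal drags.
- pointer_arm: Pointer arm: steel bar 12 mm wide, 12 mm high, swinging level on the post. Origin on the pivot axis 74 mm up; x axis along the arm to the tip, a sprung steel ball 104 mm out. It starts swung out 0.8 to 1.2 rad counter-clockwise seen from above, and is home when swung clockwise to its stop, x axis pointing at the spindle. The high spot's crest presses the tip with some 9 N, the lesser with 3 N.
- pin_mid (a point): Point on the axis of the upright steel finger pin by which the arm is swung: 10 mm in diameter, from the top of the arm (92 mm above the bench) to 133 mm; this point is 114 mm up and 85 mm from the pivot. The pivot is stiff (some 11 N at the pin) and the arm stays where it is put. Push it or hold it lightly: more than 60 N in all, both fingers' squeeze counted, would bend it.
- stop_peg (a point): Top of the stop peg on the post, 8 mm in diameter, 95 mm above the bench, 40 mm from the pivot: the side of the arm rests against it when home.
- bowl_stack: Four nested plastic bowls, 132 mm across, 124 mm tall; bystander.
- mug: Stainless steel mug, 80 mm across, 85 mm tall; bystander.
- jebena: Clay coffee pot with a round belly 156 mm across and a long neck, 252 mm tall; bystander.
- jar: Glass jar with a twist cap, 72 mm across, 120 mm tall; bystander.
- scraper: Hard silicone scraper lying flat, 250 mm long; bystander.
- spanner: Open-ended spanner, 160 mm long, lying on the bench beside the stand, partly under the wheel's rim; bystander.
- collar: Steel spacer ring, 40 mm across, 12 mm tall, lying in front of the stand; bystander.

How it is judged:
By the outcome, as a careful person would: the job done as asked, in the order asked, and still so for the second after the job is handed in, with the robot touching nothing.
It also fails if it takes over 72 s, if anything falls off the work surface, if the arm or the gripper's body presses on something with over 40 N, if the wrist force passes 120 N, or if a joint passes its speed limit or range.

## Working session

There is one attempt and no reset: what is moved stays moved. The work goes in short steps, Python scripts to look and compute and a tool call to move; the robot and the scene stay as the last step left them, time stands still between calls to the robot, and variables do not carry over. Pictures are saved under pics/ and viewed, about 8 in all and at most 12, crops included, and the job is handed in when it is done.

Besides the shell and the picture viewer there is one more tool, called after "Call:" as name([rows], argument=value, ...), one row to a line, values as JSON. carry_out: Moves the arm, as the interface text tells. Its arguments: {"type":"object","properties":{"deltas":{"type":"array","items":{"type":"object","properties":{"linear":{"type":"array","items":{"type":"number"}},"delta_rot":{"type":"array","items":{"type":"number"}},"jaw":{"type":"number"}}}},"grip_force":{"type":"number"}},"required":["deltas"]}

```bash
mkdir -p pics
cat > h.py <<'E'
from cell import env
import numpy as np, cv2
def save(cam,fn):
    im=env.get_image(cam); cv2.imwrite('pics/'+fn,im['frame'][:,:,::-1]); return im
def proj(im,p):
    E=np.array(im['extrinsics']);K=np.array(im['intrinsics'])
    c=E[:3,:3]@np.array(p,float)+E[:3,3]; v=K@np.array([c[0],-c[1],-c[2]]); return v[:2]/v[2]
def ray(im,uv,z):
    E=np.array(im['extrinsics']);K=np.array(im['intrinsics'])
    d=np.linalg.inv(K)@np.array([uv[0],uv[1],1.]); d=E[:3,:3].T@np.array([d[0],-d[1],-d[2]])
    o=-E[:3,:3].T@E[:3,3]; return o+d*(z-o[2])/d[2]
E
python3 - <<'E'
from h import *
ims=[save(c,c+'0.png')['frame'] for c in ('scene','side')]
cv2.imwrite('pics/both.png',cv2.resize(np.vstack(ims),(450,600))[:,:,::-1])
for c in ('scene','side','wrist'):
    for t in ('spindle_top','pointer_home','knob_mid','pin_mid','stop_peg','jebena','jar','mug','bowl_stack'):
        r=env.recognise(c,t)
        print(c,t,[(np.round(d['point']).tolist(),round(d['p'],2)) for d in r[:2]])
s=env.get_state();print(s['time'],s['position'],s['eef_rot'],s['ft_force'],s['width'],env.grasp_offset)
E
```

```text
scene spindle_top [([631.0, 77.0, 82.0], 0.82), ([525.0, 515.0, 111.0], 0.48)]
scene pointer_home [([637.0, 75.0, 83.0], 0.93)]
scene knob_mid [([688.0, 146.0, 136.0], 0.49)]
scene pin_mid [([633.0, -66.0, 93.0], 0.75)]
scene stop_peg [([635.0, 77.0, 85.0], 0.69)]
scene jebena [([525.0, 511.0, 113.0], 0.96)]
scene jar [([743.0, -312.0, 92.0], 0.67), ([523.0, 514.0, 113.0], 0.63)]
scene mug [([797.0, -86.0, 50.0], 0.69)]
scene bowl_stack [([798.0, 164.0, 82.0], 0.96), ([637.0, -68.0, 96.0], 0.46)]
side spindle_top [([619.0, 33.0, 68.0], 0.93), ([776.0, -90.0, 55.0], 0.63)]
side pointer_home [([616.0, 35.0, 68.0], 0.98)]
side knob_mid [([519.0, -372.0, 12.0], 0.7), ([670.0, 137.0, 122.0], 0.53)]
side pin_mid [([625.0, -82.0, 88.0], 0.56)]
side stop_peg [([618.0, 36.0, 70.0], 0.77)]
side jebena [([490.0, 471.0, 105.0], 0.82)]
side jar [([710.0, -348.0, 91.0], 0.98), ([520.0, -369.0, 11.0], 0.23)]
side mug [([778.0, -96.0, 55.0], 0.65), ([708.0, -346.0, 89.0], 0.5)]
side bowl_stack [([798.0, 141.0, 94.0], 0.87)]Traceback (most recent call last):
  File "<stdin>", line 6, in <module>
ValueError: no camera of that name has taken a picture
```

View pics/scene0.png

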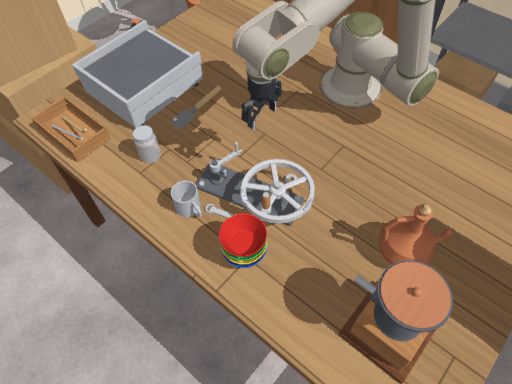

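View pics/side0.png

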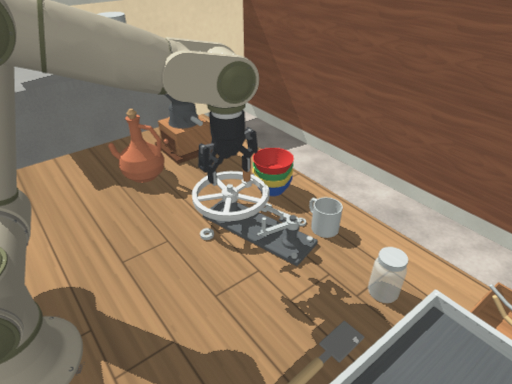

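The scene view shows the wheel hub at about (278,190), the knob near (267,200) and the pointer post with its arm near (216,168). The side view shows the hub at about (231,193). I'll crop both closer.

Run:
```python
from h import *
a=cv2.imread('pics/scene0.png')[138:228,190:330]; b=cv2.imread('pics/side0.png')[155:265,180:330]
a=cv2.resize(a,None,fx=5,fy=5,interpolation=cv2.INTER_CUBIC);b=cv2.resize(b,None,fx=5,fy=5,interpolation=cv2.INTER_CUBIC)
cv2.imwrite('pics/ca.png',a);cv2.imwrite('pics/cb.png',b)
s=env.get_state();print(s['time'],s['position'],s['eef_rot'],s['ft_force'],s['width'],env.grasp_offset)
```

```text
1.0 [ 5.24996415e+02 -1.94973751e-02  2.09793113e+02] [-3.59304052e-06  7.07104834e-01  7.07108729e-01 -3.79832755e-06] [-0.14064106 -0.35395535  0.08135554] 85.69875054072038 18.700000000000003
```

View pics/ca.png

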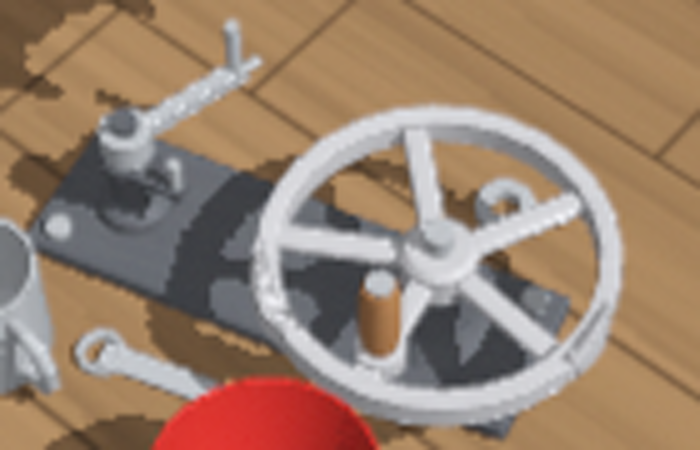

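View pics/cb.png

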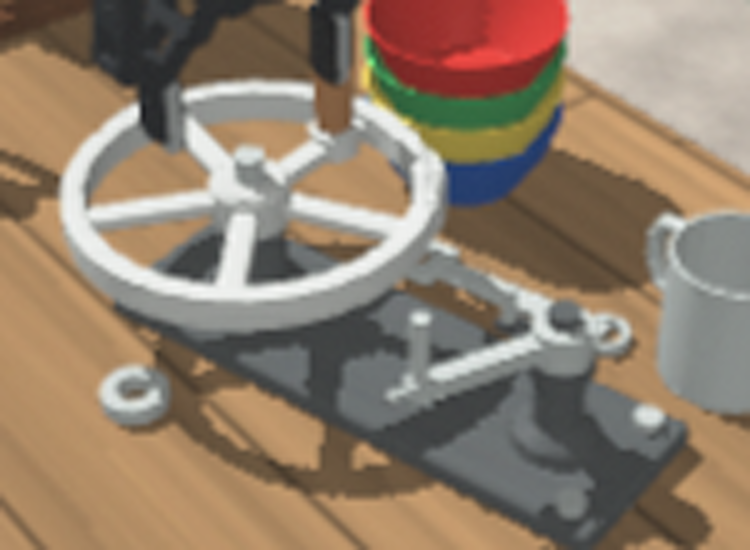

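The crops show these points, in crop pixels:

| Point | Scene crop | Side crop |
|---|---|---|
| Spindle top | (438,232) | (250,153) |
| Pin top | (232,25) | (421,316) |
| Post top | (120,122) | (566,312) |
| Knob top | (380,285) | hidden by a finger |
| Stop peg top | (174,163) | not clear |

```bash
cat > loc.py <<'E'
from h import *
A=env.get_image('scene');B=env.get_image('side')
def sa(u,v): return ((u-2)/5+190,(v-2)/5+138)
def sb(u,v): return ((u-2)/5+180,(v-2)/5+155)
for n,z,a,b in (('spindle',116,(438,232),(250,153)),('pin',133,(232,25),(421,316)),('post',98,(120,122),(566,312)),('knob',158,(380,285),None),('peg',95,(174,163),None)):
    p=ray(A,sa(*a),z); q=ray(B,sb(*b),z) if b else None
    print(n,p.round(1),None if q is None else q.round(1))
for I in (A,B): print(-np.array(I['extrinsics'])[:3,:3].T@np.array(I['extrinsics'])[:3,3])
E
python3 loc.py
```

```text
spindle [607.5 127.5 116. ] [607.4 128.6 116. ]
pin [577.5 -63.  133. ] [578.2 -62.5 133. ]
post [660.2 -85.   98. ] [667.3 -74.9  98. ]
knob [679.4 143.2 158. ] None
peg [660.4 -39.1  95. ] None
[1196.64581142  581.28555632 1187.03004449]
[ 125.13827458 -606.72049808  718.30890394]
```

Call:
carry_out([
  {"linear":[-30,17,0],"delta_rot":[0,0,0],"jaw":0},
  {"linear":[-30,17,0],"delta_rot":[0,0,0],"jaw":0},
  {"linear":[-30,17,0],"delta_rot":[0,0,0],"jaw":0},
  {"linear":[0,0,35],"delta_rot":[0,0,0],"jaw":0},
  {"linear":[0,0,30],"delta_rot":[0,0,5.7],"jaw":0},
  {"linear":[0,0,15],"delta_rot":[0,0,5.7],"jaw":0},
])

```text
time: 1.6
position: [581.2, -95.1, 131.9]
eef_rot: [0.005, 0.775, 0.632, 0.003]
ft_force: [-0.5, -0.0, 0.3]
width: 12.3
```

Call:
carry_out([
  {"linear":[0,-5,15],"delta_rot":[0,0,0],"jaw":0},
  {"linear":[0,0,11],"delta_rot":[0,0,0],"jaw":0},
  {"linear":[0,0,0],"delta_rot":[0,0,0],"jaw":0},
])

```text
time: 1.85
position: [574.7, -94.3, 100.2]
eef_rot: [0.002, 0.777, 0.63, 0.001]
ft_force: [1.2, 0.2, -1.0]
width: 0.1
```

Run:
```python
from h import *
a=save('wrist','w1.png')
b=save('side','s1.png')
cv2.imwrite('pics/ws1.png',np.hstack([cv2.resize(cv2.imread('pics/w1.png'),(400,300)),cv2.resize(cv2.imread('pics/s1.png')[140:280,160:347],(400,300))]))
s=env.get_state();print(s['position'],s['width'],s['ft_force'])
```

```text
[575.74412465 -94.51980562 102.59983847] -0.20908750679966276 [ 0.58097543 -0.33901333  1.16405731]
```

View pics/ws1.png

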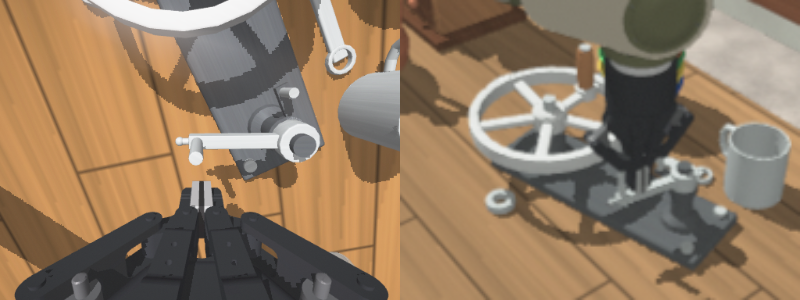

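Call:
carry_out([
  {"linear":[6,0,0],"delta_rot":[0,0,0],"jaw":0},
  {"linear":[6,0,0],"delta_rot":[0,0,0],"jaw":0},
  {"linear":[4,0,0],"delta_rot":[0,0,0],"jaw":0},
  {"linear":[5.7,-1,0],"delta_rot":[0,0,4],"jaw":0},
  {"linear":[5.7,-1,0],"delta_rot":[0,0,4],"jaw":0},
  {"linear":[5.7,-1,0],"delta_rot":[0,0,4],"jaw":0},
  {"linear":[5.7,-1,0],"delta_rot":[0,0,4],"jaw":0},
])

```text
time: 2.53
position: [582.0, -61.8, 105.6]
eef_rot: [0.011, 0.859, 0.512, -0.003]
ft_force: [-4.4, -11.2, -2.3]
width: -0.0
```

Call:
carry_out([
  {"linear":[6,-1,0.5],"delta_rot":[0,0,3.5],"jaw":0},
  {"linear":[6,-1,0.5],"delta_rot":[0,0,3.5],"jaw":0},
  {"linear":[6,-1,0.5],"delta_rot":[0,0,3.5],"jaw":0},
  {"linear":[6,-1,0.5],"delta_rot":[0,0,3.5],"jaw":0},
  {"linear":[6,-1,0.5],"delta_rot":[0,0,3.5],"jaw":0},
])

```text
time: 2.95
position: [590.6, -40.0, 105.1]
eef_rot: [0.016, 0.929, 0.369, -0.011]
ft_force: [-9.6, -8.0, 4.4]
width: -0.2
```

Call:
carry_out([
  {"linear":[6,-1,0.3],"delta_rot":[0,0,2.8],"jaw":0},
  {"linear":[6,-1,0.3],"delta_rot":[0,0,2.8],"jaw":0},
  {"linear":[6,-1,0.3],"delta_rot":[0,0,2.8],"jaw":0},
  {"linear":[6,-1,0.3],"delta_rot":[0,0,2.8],"jaw":0},
  {"linear":[6,-1,0.3],"delta_rot":[0,0,2.8],"jaw":0},
  {"linear":[5,-1,0.3],"delta_rot":[0,0,2.8],"jaw":0},
])

```text
time: 3.45
position: [608.3, -19.3, 105.5]
eef_rot: [0.024, 0.974, 0.223, -0.02]
ft_force: [-10.3, -7.1, 3.8]
width: -0.1
```

Run:
```python
from h import *
save('wrist','w2.png')
s=env.get_state();print(s['time'],s['position'],s['eef_rot'],s['ft_force'])
for c in('wrist',):
  for t in('pin_mid','pointer_arm','stop_peg'):
    print(t,[(np.round(d['point']).tolist(),round(d['p'],2)) for d in env.recognise(c,t)[:2]])
```

```text
3.5 [608.73940862 -18.85719707 105.44882054] [ 0.02369187  0.97475391  0.22111627 -0.02002751] [-8.01159163 -6.34270535  3.45308754]
pin_mid [([647.0, -56.0, 91.0], 0.85), ([635.0, 67.0, 86.0], 0.19)]
pointer_arm [([652.0, -58.0, 91.0], 0.67)]
stop_peg [([636.0, 66.0, 84.0], 0.87)]
```

View pics/w2.png

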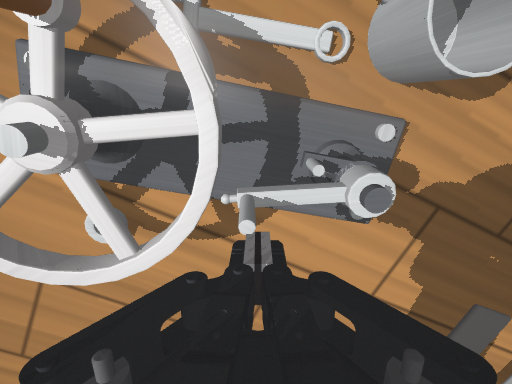

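The wrist view shows the pin (247,213) resting on the fingertips (258,245), with the arm about 15° short of its stop. I'll go on more slowly.

Call:
carry_out([
  {"linear":[5,-2,0.3],"delta_rot":[0,0,2],"jaw":0},
  {"linear":[5,-2,0.3],"delta_rot":[0,0,2],"jaw":0},
  {"linear":[5,-2,0.3],"delta_rot":[0,0,2],"jaw":0},
  {"linear":[4,-1,0.3],"delta_rot":[0,0,2],"jaw":0},
])

```text
time: 3.98
position: [619.6, -11.8, 105.7]
eef_rot: [0.032, 0.987, 0.152, -0.024]
ft_force: [-10.9, -6.8, 3.0]
width: -0.1
```

Call:
carry_out([
  {"linear":[3,0,0],"delta_rot":[0,0,1],"jaw":0},
  {"linear":[3,0,0],"delta_rot":[0,0,0.5],"jaw":0},
])

```text
time: 4.15
position: [622.2, -10.9, 106.0]
eef_rot: [0.033, 0.989, 0.138, -0.029]
ft_force: [-11.6, -3.9, 2.6]
width: -0.4
```

Call:
carry_out([
  {"linear":[3,0,0.3],"delta_rot":[0,0,0],"jaw":0},
  {"linear":[3,0,0.3],"delta_rot":[0,0,0],"jaw":0},
])

```text
time: 4.32
position: [624.7, -9.9, 105.9]
eef_rot: [0.034, 0.989, 0.138, -0.034]
ft_force: [-15.5, -6.2, 5.7]
width: 0.1
```

Call:
carry_out([
  {"linear":[3,0,0.3],"delta_rot":[0,0,0],"jaw":0},
])

```text
time: 4.4
position: [624.9, -9.9, 105.8]
eef_rot: [0.035, 0.989, 0.138, -0.038]
ft_force: [-21.6, -8.1, 7.7]
width: -0.0
```

Call:
carry_out([
  {"linear":[3,0,0],"delta_rot":[0,0,0],"jaw":0},
])

```text
time: 4.48
position: [624.6, -10.1, 106.0]
eef_rot: [0.036, 0.989, 0.138, -0.043]
ft_force: [-20.3, -8.0, 6.9]
width: -0.1
```

The force doubled with no further motion, so the arm is on its stop. I'll back off and rise.

Call:
carry_out([
  {"linear":[-8,0,0],"delta_rot":[0,0,0],"jaw":0},
  {"linear":[-10,0,0],"delta_rot":[0,0,0],"jaw":0},
  {"linear":[0,0,-35],"delta_rot":[0,0,0],"jaw":0},
  {"linear":[0,0,-35],"delta_rot":[0,0,0],"jaw":35},
  {"linear":[0,0,-30],"delta_rot":[0,0,0],"jaw":45},
])

```text
time: 4.9
position: [610.7, -4.1, 205.6]
eef_rot: [0.034, 0.988, 0.139, -0.051]
ft_force: [0.6, 0.0, -0.3]
width: 23.4
```

```bash
cat > st.py <<'E'
from h import *
from scipy.spatial.transform import Rotation as R
import sys
def rot(s): q=s['eef_rot']; return R.from_quat([q[1],q[2],q[3],q[0]])
def plan(s,target,xang):
    r=rot(s); a=np.radians(xang)
    T=R.from_matrix(np.array([[np.cos(a),np.sin(a),0],[np.sin(a),-np.cos(a),0],[0,0,-1]]))
    return r.inv().apply(np.array(target)-s['position']).round(1), np.degrees((r.inv()*T).as_rotvec()).round(2)
E
python3 - <<'E'
from st import *
s=env.get_state(); print(s['time'],s['position'],s['width'],s['ft_force'],np.round(s['q'],2))
print(rot(s).as_matrix().round(3))
for a in (16,102,-75): print(a,plan(s,[679.4,143.2,190],a))
a=save('scene','sc3.png'); b=save('wrist','w3.png')
c=cv2.imread('pics/sc3.png')[138:228,190:330]
cv2.imwrite('pics/m3.png',np.hstack([cv2.resize(c,(466,300),interpolation=cv2.INTER_CUBIC),cv2.resize(cv2.imread('pics/w3.png'),(334,300))]))
E
```

```text
4.9 [610.65442629  -4.10938316 205.58088903] 23.401957745370854 [ 0.64011389  0.01250365 -0.30202658] [-0.15  0.57  1.13 -0.1   1.52  1.15]
[[ 0.956  0.278 -0.091]
 [ 0.271 -0.959 -0.082]
 [-0.11   0.054 -0.993]]
16 (array([ 107.4, -123. ,   -2.8]), array([3.09, 6.31, 0.01]))
102 (array([ 107.4, -123. ,   -2.8]), array([ -2.25,   7.39, -85.87]))
-75 (array([ 107.4, -123. ,   -2.8]), array([ 7.42,  2.47, 90.89]))
```

View pics/m3.png

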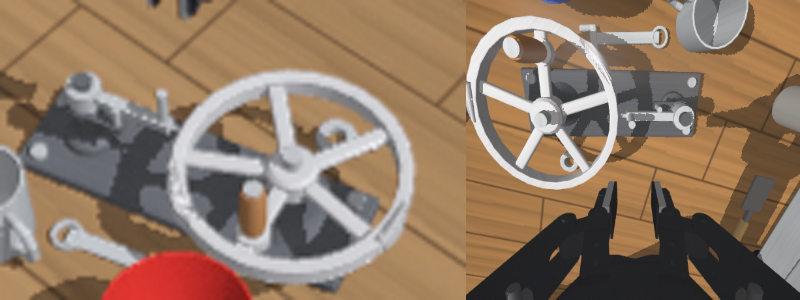

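The pictures show the arm home, lying along the base with the pin at about (163,97) in the left half. The knob stands upright at (253,210). Next I'll move over the knob with the tool squared to the world axes.

Run:
```python
from st import *
s=env.get_state(); print(plan(s,[680.5,143.2,200],0))
A=env.get_image('scene')
for u,v in ((178,195),(388,235),(372,248)):
    p=ray(A,(u/3.33+190,v/3.33+138),90); d=p[:2]-[607.5,128]; print(p.round(),np.hypot(*d),np.degrees(np.arctan2(d[1],d[0])))
```

```text
(array([ 105.5, -123. ,   -8.1]), array([ 4.13,  5.24, 16.01]))
[693.  68.  90.] 104.11337251555852 -34.97349974204635
[606. 237.  90.] 108.99806867667124 90.79110784195329
[626. 234.  90.] 107.82783872686538 80.38171744455522
```

Call:
carry_out([
  {"linear":[21,-24.6,-2],"delta_rot":[0,0,0],"jaw":65},
  {"linear":[21,-24.6,-2],"delta_rot":[0,0,0],"jaw":65},
  {"linear":[21,-24.6,-2],"delta_rot":[0,0,0],"jaw":65},
  {"linear":[21,-24.6,-2],"delta_rot":[0,0,0],"jaw":65},
  {"linear":[21,-24.6,0],"delta_rot":[0,0,0],"jaw":65},
  {"linear":[0,0,0],"delta_rot":[1.4,1.8,5.3],"jaw":65},
  {"linear":[0,0,0],"delta_rot":[1.4,1.7,5.3],"jaw":65},
  {"linear":[0,0,0],"delta_rot":[1.4,1.7,5.3],"jaw":65},
  {"linear":[0,0,0],"delta_rot":[0,0,0],"jaw":65},
])

```text
time: 5.8
position: [679.3, 154.6, 184.4]
eef_rot: [-0.002, 1.0, -0.004, -0.008]
ft_force: [0.7, 0.3, -0.4]
width: 55.7
```

Run:
```python
from st import *
s=env.get_state(); print(s['time'],s['position'],s['width'],s['ft_force'],plan(s,[680.5,143.2,118],0))
save('wrist','w4.png')
for c in('wrist',):
  for t in('knob','knob_mid'):
    print(t,[(np.round(d['point']).tolist(),round(d['p'],2)) for d in env.recognise(c,t)[:2]])
```

```text
5.8 [679.25764224 154.56406263 184.43099241] 55.696842762312784 [ 0.6680792   0.34151593 -0.41420943] (array([ 2.4, 11.7, 66.3]), array([-0.27,  0.92, -0.46]))
knob [([688.0, 145.0, 153.0], 0.66)]
knob_mid [([690.0, 142.0, 140.0], 0.82), ([654.0, -58.0, 93.0], 0.2)]
```

View pics/w4.png

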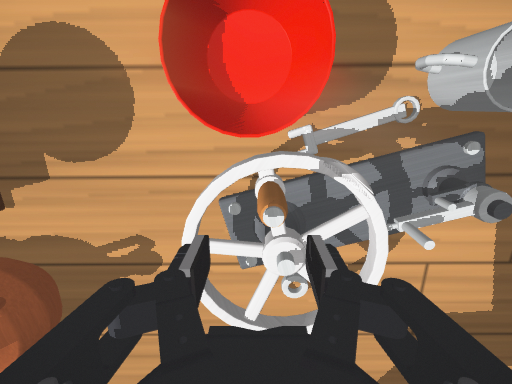

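The wrist view shows the knob top at about (273,215), between the open fingertips at (195,245) and (325,245). I'll check the knob top's height and position against the calibration.

Run:
```python
from st import *
A=env.get_image('wrist')
print(ray(A,(274,214),158),ray(A,(286,259),116), proj(A,[680,143,158]),proj(A,[607.5,128,116]))
```

```text
[680.7425334  141.05503399 158.        ] [615.58118643 125.79200908 116.        ] [271.43132153 214.9056    ] [283.52867602 266.10463608]
```

Call:
carry_out([
  {"linear":[2,12,0],"delta_rot":[0,0.5,0],"jaw":65},
  {"linear":[0,0,25],"delta_rot":[0,0.4,0],"jaw":65},
  {"linear":[0,0,22],"delta_rot":[0,0,0],"jaw":65},
  {"linear":[0,0,15],"delta_rot":[0,0,0],"jaw":65},
])

```text
time: 6.33
position: [684.9, 139.6, 125.9]
eef_rot: [-0.001, 1.0, 0.002, 0.005]
ft_force: [-0.1, -0.1, -0.5]
width: 55.2
```

Call:
carry_out([
  {"linear":[0,0,0],"jaw":20,"delta_rot":[0,0,0]},
  {"linear":[0,0,0],"jaw":20,"delta_rot":[0,0,0]},
  {"linear":[0,0,0],"jaw":15,"delta_rot":[0,0,0]},
  {"linear":[0,0,0],"jaw":15,"delta_rot":[0,0,0]},
  {"linear":[0,0,0],"jaw":15,"delta_rot":[0,0,0]},
], grip_force=40)

```text
time: 6.75
position: [684.0, 137.3, 123.3]
eef_rot: [-0.0, 1.0, 0.003, 0.002]
ft_force: [0.1, 1.2, -5.8]
width: 23.1
```

The knob is gripped: width is 23 mm. I'll turn clockwise in small steps, reading the drag after each.

Call:
carry_out([
  {"linear":[0.5,6,0],"jaw":15,"delta_rot":[0,0,0]},
  {"linear":[0.1,6,0],"jaw":15,"delta_rot":[0,0,0]},
  {"linear":[-0.3,6,0],"jaw":15,"delta_rot":[0,0,0]},
])

```text
time: 7.0
position: [684.4, 119.5, 123.3]
eef_rot: [-0.001, 1.0, 0.004, 0.002]
ft_force: [-1.9, 2.4, -4.3]
width: 23.2
```

Call:
carry_out([
  {"linear":[-0.7,6,0],"jaw":15,"delta_rot":[0,0,0]},
  {"linear":[-1,6,0],"jaw":15,"delta_rot":[0,0,0]},
])

```text
time: 7.17
position: [682.0, 106.3, 123.2]
eef_rot: [-0.001, 1.0, 0.004, 0.001]
ft_force: [-3.7, 7.3, -4.6]
width: 23.1
```

Call:
carry_out([
  {"linear":[-1.3,5.8,0],"jaw":15,"delta_rot":[0,0,0]},
  {"linear":[-1.6,5.8,0],"jaw":15,"delta_rot":[0,0,0]},
])

```text
time: 7.33
position: [678.3, 96.6, 123.3]
eef_rot: [-0.005, 1.0, 0.004, 0.001]
ft_force: [-0.3, 12.4, -5.9]
width: 23.0
```

Call:
carry_out([
  {"linear":[-2,4.2,0],"jaw":15,"delta_rot":[0,0,0]},
])

```text
time: 7.42
position: [676.4, 93.4, 123.3]
eef_rot: [-0.006, 1.0, 0.004, 0.001]
ft_force: [5.3, 10.6, -7.7]
width: 23.3
```

Call:
carry_out([
  {"linear":[-2.2,4.2,0],"jaw":15,"delta_rot":[0,0,0]},
])

```text
time: 7.5
position: [674.8, 90.2, 123.4]
eef_rot: [-0.008, 1.0, 0.005, 0.002]
ft_force: [4.4, 9.2, -8.2]
width: 23.1
```

Call:
carry_out([
  {"linear":[-2.4,4,0],"jaw":15,"delta_rot":[0,0,0]},
])

```text
time: 7.58
position: [672.8, 86.9, 123.3]
eef_rot: [-0.009, 1.0, 0.005, 0.004]
ft_force: [3.4, 8.0, -7.6]
width: 23.2
```

Call:
carry_out([
  {"linear":[-2.5,4,0],"jaw":15,"delta_rot":[0,0,0]},
])

```text
time: 7.67
position: [670.5, 83.2, 123.3]
eef_rot: [-0.01, 1.0, 0.005, 0.004]
ft_force: [0.6, 6.3, -5.8]
width: 22.9
```

Call:
carry_out([
  {"linear":[-2.7,3.9,0],"jaw":15,"delta_rot":[0,0,0]},
])

```text
time: 7.75
position: [667.6, 79.4, 123.3]
eef_rot: [-0.01, 1.0, 0.005, 0.004]
ft_force: [-2.5, 4.0, -5.1]
width: 23.0
```

Call:
carry_out([
  {"linear":[-2.8,3.8,0],"jaw":15,"delta_rot":[0,0,0]},
])

```text
time: 7.83
position: [664.2, 75.5, 123.2]
eef_rot: [-0.01, 1.0, 0.005, 0.004]
ft_force: [-4.5, 5.5, -3.4]
width: 23.1
```

The cw sweep shows one drag peak of about 12 N near −27° knob angle. At about ±14° wide it fits the high spot. I'll sweep back over it the other way.

Call:
carry_out([
  {"linear":[3.1,-3.3,0],"jaw":15,"delta_rot":[0,0.2,0]},
])

```text
time: 7.92
position: [665.9, 77.5, 123.3]
eef_rot: [-0.01, 1.0, 0.005, 0.004]
ft_force: [-3.3, 1.4, -6.0]
width: 23.1
```

Call:
carry_out([
  {"linear":[3,-3.4,0],"jaw":15,"delta_rot":[0,0.2,0]},
])

```text
time: 8.0
position: [668.1, 80.1, 123.3]
eef_rot: [-0.01, 1.0, 0.005, 0.005]
ft_force: [-5.4, -1.9, -5.3]
width: 23.0
```

Call:
carry_out([
  {"linear":[2.9,-3.6,0],"jaw":15,"delta_rot":[0,0.2,0]},
])

```text
time: 8.08
position: [670.2, 82.6, 123.2]
eef_rot: [-0.009, 1.0, 0.005, 0.005]
ft_force: [-8.6, -3.0, -3.2]
width: 23.0
```

Call:
carry_out([
  {"linear":[2.8,-3.8,0],"jaw":15,"delta_rot":[0,0,0]},
])

```text
time: 8.17
position: [671.9, 85.1, 123.2]
eef_rot: [-0.008, 1.0, 0.004, 0.004]
ft_force: [-9.7, -5.0, -2.1]
width: 22.9
```

Call:
carry_out([
  {"linear":[2.6,-3.9,0],"jaw":15,"delta_rot":[0,0,0]},
])

```text
time: 8.25
position: [673.4, 87.4, 123.2]
eef_rot: [-0.006, 1.0, 0.004, 0.002]
ft_force: [-9.9, -6.9, -2.7]
width: 23.0
```

Call:
carry_out([
  {"linear":[2.5,-4,0],"jaw":15,"delta_rot":[0,0,0]},
])

```text
time: 8.33
position: [674.7, 89.6, 123.1]
eef_rot: [-0.005, 1.0, 0.004, -0.0]
ft_force: [-11.3, -5.9, -1.5]
width: 22.9
```

Call:
carry_out([
  {"linear":[2.4,-4.1,0],"jaw":15,"delta_rot":[0,0,0]},
])

```text
time: 8.42
position: [675.8, 91.7, 123.1]
eef_rot: [-0.003, 1.0, 0.004, -0.003]
ft_force: [-11.1, -6.0, -1.1]
width: 23.2
```

Call:
carry_out([
  {"linear":[2.1,-4.2,0],"jaw":15,"delta_rot":[0,0,0]},
])

```text
time: 8.5
position: [676.8, 93.9, 123.1]
eef_rot: [-0.001, 1.0, 0.003, -0.005]
ft_force: [-8.8, -6.8, -2.9]
width: 23.2
```

Call:
carry_out([
  {"linear":[1.9,-4.4,0],"jaw":15,"delta_rot":[0,-0.2,0]},
])

```text
time: 8.58
position: [677.8, 96.3, 123.1]
eef_rot: [0.001, 1.0, 0.003, -0.008]
ft_force: [-9.1, -6.6, -3.3]
width: 22.8
```

Call:
carry_out([
  {"linear":[1.8,-4.4,0],"jaw":15,"delta_rot":[0,-0.2,0]},
])

```text
time: 8.67
position: [678.7, 98.8, 123.1]
eef_rot: [0.002, 1.0, 0.002, -0.012]
ft_force: [-7.1, -5.2, -2.8]
width: 22.9
```

Call:
carry_out([
  {"linear":[1.6,-4.4,0],"jaw":15,"delta_rot":[0,-0.2,0]},
])

```text
time: 8.75
position: [679.6, 101.6, 123.1]
eef_rot: [0.003, 1.0, 0.002, -0.015]
ft_force: [-7.1, -4.3, -2.2]
width: 22.8
```

Call:
carry_out([
  {"linear":[1.4,-4.5,0],"jaw":15,"delta_rot":[0,0,0]},
])

```text
time: 8.83
position: [680.6, 104.8, 123.1]
eef_rot: [0.004, 1.0, 0.001, -0.016]
ft_force: [-6.0, -2.5, -2.8]
width: 23.1
```

Call:
carry_out([
  {"linear":[1.2,-4.5,0],"jaw":15,"delta_rot":[0,0,0]},
])

```text
time: 8.92
position: [681.6, 108.3, 123.1]
eef_rot: [0.005, 1.0, 0.001, -0.016]
ft_force: [-5.1, 0.1, -4.1]
width: 22.8
```

Call:
carry_out([
  {"linear":[1,-4.5,0],"jaw":15,"delta_rot":[0,0,0]},
])

```text
time: 9.0
position: [682.4, 112.2, 123.1]
eef_rot: [0.005, 1.0, 0.0, -0.017]
ft_force: [-4.3, -0.6, -4.6]
width: 23.0
```

Call:
carry_out([
  {"linear":[0.8,-4.5,0],"jaw":15,"delta_rot":[0,0,0]},
])

```text
time: 9.08
position: [683.2, 116.5, 123.1]
eef_rot: [0.005, 1.0, 0.0, -0.017]
ft_force: [-4.8, -0.6, -3.4]
width: 22.7
```

Call:
carry_out([
  {"linear":[0.5,-4.5,0],"jaw":15,"delta_rot":[0,0,0]},
])

```text
time: 9.17
position: [683.7, 121.0, 123.1]
eef_rot: [0.005, 1.0, -0.0, -0.017]
ft_force: [-4.0, -0.6, -4.2]
width: 23.1
```

Counter-clockwise, the midpoints of equal drags give about −29.8°. The clockwise figure of about −26.5° came from a coarse rise, so I'll repeat that pass with finer steps.

Call:
carry_out([
  {"linear":[-0.5,4.5,0],"jaw":15,"delta_rot":[0,0,0]},
  {"linear":[-0.8,4.5,0],"jaw":15,"delta_rot":[0,0,0]},
])

```text
time: 9.33
position: [682.7, 114.0, 123.1]
eef_rot: [0.004, 1.0, 0.001, -0.017]
ft_force: [-1.4, 2.3, -4.9]
width: 23.2
```

Call:
carry_out([
  {"linear":[-0.9,4.4,0],"jaw":15,"delta_rot":[0,0,0]},
])

```text
time: 9.42
position: [681.8, 109.5, 123.1]
eef_rot: [0.004, 1.0, 0.001, -0.016]
ft_force: [-3.3, 2.7, -5.3]
width: 23.4
```

Call:
carry_out([
  {"linear":[-1.1,4.3,0],"jaw":15,"delta_rot":[0,0,0]},
])

```text
time: 9.5
position: [680.7, 105.4, 123.1]
eef_rot: [0.003, 1.0, 0.001, -0.016]
ft_force: [-1.7, 7.0, -5.8]
width: 23.1
```

Call:
carry_out([
  {"linear":[-1.3,4.3,0],"jaw":15,"delta_rot":[0,0,0]},
])

```text
time: 9.58
position: [679.5, 101.7, 123.2]
eef_rot: [0.002, 1.0, 0.001, -0.016]
ft_force: [-0.3, 10.1, -5.3]
width: 23.4
```

Call:
carry_out([
  {"linear":[-1.5,4.3,0],"jaw":15,"delta_rot":[0,0,0]},
])

```text
time: 9.67
position: [678.2, 98.6, 123.2]
eef_rot: [0.0, 1.0, 0.002, -0.015]
ft_force: [1.9, 12.2, -6.6]
width: 23.3
```

Call:
carry_out([
  {"linear":[-1.7,4.2,0],"jaw":15,"delta_rot":[0,0,0]},
])

```text
time: 9.75
position: [677.0, 95.7, 123.2]
eef_rot: [-0.002, 1.0, 0.002, -0.014]
ft_force: [3.1, 10.8, -7.0]
width: 23.3
```

Call:
carry_out([
  {"linear":[-1.8,4.2,0],"jaw":15,"delta_rot":[0,0,0]},
])

```text
time: 9.83
position: [675.7, 92.9, 123.2]
eef_rot: [-0.003, 1.0, 0.002, -0.013]
ft_force: [2.5, 10.7, -6.7]
width: 23.2
```

Call:
carry_out([
  {"linear":[-2,4.2,0],"jaw":15,"delta_rot":[0,0,0]},
])

```text
time: 9.92
position: [674.1, 89.9, 123.2]
eef_rot: [-0.005, 1.0, 0.002, -0.011]
ft_force: [0.7, 9.8, -7.1]
width: 23.1
```

Call:
carry_out([
  {"linear":[-2.1,4.1,0],"jaw":15,"delta_rot":[0,0,0]},
])

```text
time: 10.0
position: [672.3, 86.9, 123.2]
eef_rot: [-0.006, 1.0, 0.003, -0.01]
ft_force: [1.4, 8.3, -6.3]
width: 23.2
```

Call:
carry_out([
  {"linear":[-2.3,4,0],"jaw":15,"delta_rot":[0,0,0]},
])

```text
time: 10.08
position: [670.2, 83.6, 123.2]
eef_rot: [-0.007, 1.0, 0.003, -0.01]
ft_force: [-2.1, 6.0, -5.7]
width: 23.0
```

Call:
carry_out([
  {"linear":[-2.4,4,0],"jaw":15,"delta_rot":[0,0,0]},
])

```text
time: 10.17
position: [667.6, 80.0, 123.1]
eef_rot: [-0.008, 1.0, 0.003, -0.01]
ft_force: [-4.4, 6.2, -4.6]
width: 22.7
```

Call:
carry_out([
  {"linear":[-2.5,3.9,0],"jaw":15,"delta_rot":[0,0,0]},
])

```text
time: 10.25
position: [664.4, 76.3, 123.1]
eef_rot: [-0.009, 1.0, 0.003, -0.01]
ft_force: [-5.1, 6.4, -2.6]
width: 23.1
```

Call:
carry_out([
  {"linear":[-2.6,3.9,0],"jaw":15,"delta_rot":[0,0,0]},
])

```text
time: 10.33
position: [661.0, 72.8, 123.1]
eef_rot: [-0.009, 1.0, 0.003, -0.011]
ft_force: [-5.8, 7.8, -2.9]
width: 22.9
```

Call:
carry_out([
  {"linear":[-2.7,3.8,0],"jaw":15,"delta_rot":[0,0,0]},
])

```text
time: 10.42
position: [657.4, 69.6, 123.1]
eef_rot: [-0.01, 1.0, 0.004, -0.012]
ft_force: [-5.7, 7.9, -3.5]
width: 23.0
```

Call:
carry_out([
  {"linear":[-2.8,3.7,0],"jaw":15,"delta_rot":[0,0,0]},
])

```text
time: 10.5
position: [653.7, 66.7, 123.0]
eef_rot: [-0.011, 1.0, 0.004, -0.012]
ft_force: [-5.5, 10.1, -3.1]
width: 23.0
```

Midpoints are now about −25.8° clockwise and −29.4° counter-clockwise, so the crest is near −27.6°. That puts the TCP at about (676.3, 93.0). I'll bring the wheel back there.

Call:
carry_out([
  {"linear":[3.9,-3.1,0],"jaw":15,"delta_rot":[0,0,0]},
  {"linear":[3.7,-3.3,0],"jaw":15,"delta_rot":[0,0,0]},
  {"linear":[3.5,-3.6,0],"jaw":15,"delta_rot":[0,0,0]},
  {"linear":[3.3,-3.8,0],"jaw":15,"delta_rot":[0,0,0]},
  {"linear":[2.8,-3.7,0],"jaw":15,"delta_rot":[0,0,0]},
])

```text
time: 10.92
position: [668.7, 81.9, 123.1]
eef_rot: [-0.01, 1.0, 0.003, -0.015]
ft_force: [-7.9, -2.6, -2.9]
width: 23.1
```

Call:
carry_out([
  {"linear":[2.6,-3.8,0],"jaw":15,"delta_rot":[0,0,0]},
])

```text
time: 11.0
position: [670.9, 84.9, 123.1]
eef_rot: [-0.009, 1.0, 0.003, -0.016]
ft_force: [-10.6, -5.1, -1.7]
width: 23.2
```

Call:
carry_out([
  {"linear":[2.5,-3.9,0],"jaw":15,"delta_rot":[0,0,0]},
])

```text
time: 11.08
position: [672.7, 87.7, 123.0]
eef_rot: [-0.008, 1.0, 0.003, -0.018]
ft_force: [-12.6, -5.4, -1.6]
width: 23.2
```

Call:
carry_out([
  {"linear":[2.4,-4,0],"jaw":15,"delta_rot":[0,0,0]},
])

```text
time: 11.17
position: [674.2, 90.3, 123.0]
eef_rot: [-0.006, 1.0, 0.002, -0.02]
ft_force: [-13.0, -5.6, -0.9]
width: 22.9
```

Call:
carry_out([
  {"linear":[2.1,-4.2,0],"jaw":15,"delta_rot":[0,0,0]},
])

```text
time: 11.25
position: [675.5, 93.0, 123.0]
eef_rot: [-0.004, 1.0, 0.002, -0.022]
ft_force: [-10.5, -6.6, -1.3]
width: 22.9
```

Call:
carry_out([
  {"linear":[0,0,0],"jaw":15,"delta_rot":[0,0,0]},
  {"linear":[0,0,0],"jaw":15,"delta_rot":[0,0,0]},
])

```text
time: 11.42
position: [675.9, 94.2, 123.1]
eef_rot: [-0.005, 1.0, 0.002, -0.022]
ft_force: [-2.5, 4.7, -5.5]
width: 23.2
```

Angle is about −27.0°, within a degree of the target. Now I'll release and lift straight up.

Call:
carry_out([
  {"linear":[0,0,0],"jaw":40,"delta_rot":[0,0,0]},
  {"linear":[0,0,0],"jaw":60,"delta_rot":[0,0,0]},
  {"linear":[0,0,0],"jaw":60,"delta_rot":[0,0,0]},
  {"linear":[0,0,0],"jaw":60,"delta_rot":[0,0,0]},
])

```text
time: 11.75
position: [679.5, 93.4, 126.3]
eef_rot: [-0.004, 1.0, 0.002, -0.017]
ft_force: [-0.3, -0.2, 0.5]
width: 51.1
```

Call:
carry_out([
  {"linear":[0,0,-12],"jaw":60,"delta_rot":[0,0,0]},
  {"linear":[0,0,-25],"jaw":60,"delta_rot":[0,0,0]},
  {"linear":[0,0,-35],"jaw":60,"delta_rot":[0,0,0]},
  {"linear":[0,0,-35],"jaw":60,"delta_rot":[0,0,0]},
])

```text
time: 12.08
position: [681.3, 91.5, 232.6]
eef_rot: [-0.004, 1.0, 0.001, -0.022]
ft_force: [0.8, 0.2, 0.3]
width: 51.2
```

Call:
carry_out([
  {"linear":[-30,0,0],"jaw":60,"delta_rot":[0,0,0]},
  {"linear":[-35,0,0],"jaw":60,"delta_rot":[0,0,0]},
  {"linear":[-35,0,0],"jaw":60,"delta_rot":[0,0,0]},
  {"linear":[-35,0,0],"jaw":60,"delta_rot":[0,0,0]},
  {"linear":[-35,0,0],"jaw":60,"delta_rot":[0,0,0]},
  {"linear":[0,0,0],"jaw":60,"delta_rot":[0,0,0]},
])

```text
time: 12.58
position: [512.7, 89.2, 254.8]
eef_rot: [-0.003, 1.0, 0.0, -0.003]
ft_force: [-0.3, -0.7, 0.5]
width: 51.4
```

Run:
```python
from st import *
s=env.get_state(); print(s['time'],s['position'],s['width'],s['ft_force'])
save('scene','s5.png'); c=cv2.imread('pics/s5.png')[138:228,190:330]
cv2.imwrite('pics/c5.png',cv2.resize(c,None,fx=5,fy=5,interpolation=cv2.INTER_CUBIC))
```

```text
12.5833 [512.74404112  89.22868713 254.77322823] 51.413575365858975 [-0.26148074 -0.69384129  0.52470298]
```

View pics/c5.png

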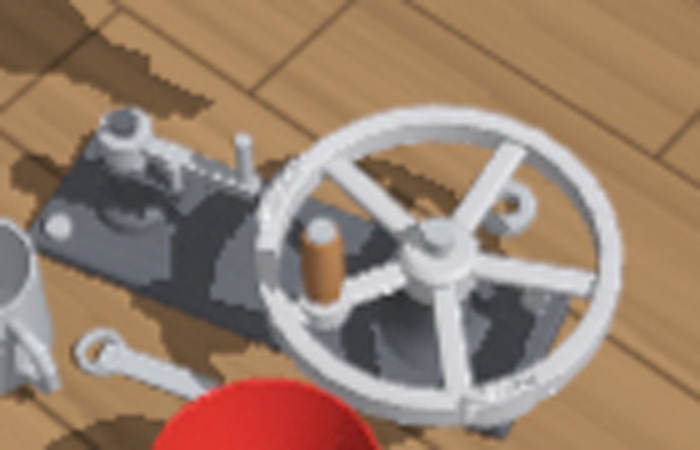

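The final crop shows the pointer arm home along the base with its tip at about (262,190), on the rim's raised place. The knob top is at (322,232) and the gripper is clear. I'll check whether the knob moved on release.

Run:
```python
from st import *
A=env.get_image('scene')
p=ray(A,(320/5+190,230/5+138),158);d=p[:2]-[607.5,128];print(p,np.hypot(*d),np.degrees(np.arctan2(d[1],d[0])))
m=env.masks_of('scene','knob')
for r in m[:2]:
    v,u=np.nonzero(r['region']);print(r['p'],u.min(),u.max(),v.min(),v.max())
for a in (-20,-24,-27,-30,-34):
    t=np.radians(a);print(a,(proj(A,[607.5+75*np.cos(t),128+75*np.sin(t),158])-[190,138])*5+2)
for a in (-75-13.75,-75,-75+13.75):
    t=np.radians(a);print('rim',a,(proj(A,[607.5+112*np.cos(t),128+112*np.sin(t),97])-[190,138])*5+2)
```

```text
[672.95303209  94.77285531 158.        ] 73.40396824675481 -26.9145667069019
0.44 250 258 187 198
-20 [326.30386493 244.64577275]
-24 [322.09212261 237.93048955]
-27 [319.32625917 232.75870809]
-30 [316.90419282 227.48790561]
-34 [314.2182676  220.33281501]
rim -88.75 [294.78428521 156.71138219]
rim -75 [270.78108791 186.62308135]
rim -61.25 [255.76996082 220.77331032]
```

```bash
python3 -c "
from cell import env
print(env.get_state()['ft_force']); print(env.job_done())"
```

```text
[0.49179007 0.5295408  0.01773994]
the job is handed in; nothing more can be done
None
```

I swung the pointer arm in against its stop and turned the wheel by its knob until the high spot stood at the pointer. I then let go, backed the robot clear and handed the job in at about 12.6 s. No verdict was given.

- **Pointer arm:** I pushed it in with shut fingers at about 12 N. It stopped moving at its stop at about 23 N, well under the 60 N limit, and the later pictures show it home.
- **Feeling the high spot:** One hump gave about 12 N of total drag and rubbed over about ±14°, which fits the high spot. I swept it both ways and found the middle of equal drags at −25.8° (knob angle about the spindle) clockwise on the finer pass, and −29.4° counter-clockwise. I took the crest as about −27.6°.
- **Final position:** The wheel was left at −27.0°. After release the knob read −26.9° in the picture, so it did not move on letting go. With nothing touched, the force reading was about 0.

**What disagreed or was not checked:**
- The two directions differed by about 3.5°, which I put down to the drag peaking just before the crest. I took the mean, so the crest position is good to about 1–2°.
- I did not turn on to the lesser hump for comparison. I told them apart by the drag and the width alone.
- In the last picture I looked only at the stand, so I did not check every bystander. The forces showed no unexpected contact.

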